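Hang the specials board and raise its telescoping stand

ROBOT

A 7-joint arm with a two-finger parallel gripper is mounted at the origin on the work surface. World frame = base frame: x ahead of the robot, y to its left, z up, the work surface at z = 0. Lengths are in m, angles in rad, forces in N, time in s.
With the tool pointing down it reaches from about 0.425 to 1.025 m from the base axis. Payload 9.4 kg.
Tool frame: the origin (TCP) lies at the very end of the fingers, on their centre line; the grasp point (between the pads) lies behind it (env.pinch_z is the z of the grasp point in the tool frame, in m); z points along the fingers, y is the direction in which the jaws open and shut (so a half turn about z gives the same grasp; the last joint's range is limited). The gripper opens to 85 mm and grips with 20 to 120 N. Pads are 22 mm wide; open, the fingers measure 114 mm over their backs; the gripper's body (76 mm by 85 mm) begins 54 mm behind the grasp point. The pads swing forward as they close: fully open they stand 13 mm farther back than shut.
Start: joints at [1.12, 0.599, -0.003, 1.599, 0.002, 0.943, -0.08], TCP at [0.265, -0.675, 0.231] pointing down, gripper open.
Joint ranges: [-2.57, 2.57], [-0.35, 1.97], [-1.29, 1.29], [0.11, 2.56], [-1.05, 4.19], [0.11, 1.86], [-2.63, 2.63]. Speed limits (rad/s): [2.22, 2.22, 3.01, 3.01, 3.14, 3.14, 3.14].

INTERFACE

Orientations are given as a 3x3 rotation matrix whose columns are the frame's x, y, z axes.
In Python, from cell import env, read_camera, calibration, ticket gives the robot as it stands.
- The arm moves only by the tool play_rows, never from a script. Its argument "rows" is one flat list of numbers, 7 for each row, row after row: the finger opening in mm, from 0 to 85.4, then the shift along the tool's x, y, z in mm, then the turn, a rotation vector about the tool's x, y, z in rad. In form: [claw, tx, ty, tz, wx, wy, wz, claw, tx, ty, tz, wx, wy, wz, ...]. A call has exactly 5 rows; each row is the pose to reach, as a shift and turn from the pose measured when the call began, along the tool's axes at that moment; what a row does not reach only later rows make up. A row lasts 1/12 s, in which the tool goes at most 41.7 mm and 7.16 degrees, less where a joint would pass 70% of its speed; a pose out of reach is approached as far as the arm can. A call with a gripper value outside its range is refused whole. The fingers move at their own pace and stop on an object; "newtons" is the grip in N (left out, the last holds). Time passes only in rows, so rows that repeat a pose let the fingers close, or fill a call up. It gives the time, the measured TCP pose, the force and the opening at its end, in the units of the state.
- env.get_obs(): the state, without advancing time (a new reading comes with each control period).
- read_camera(name): name is "side" or "top"; returns (picture, depth): 420x560x3 uint8, red, green, blue; 420x560 float32, m along the optical axis (not along the pixel's ray), 0 where there is no reading.
- calibration(name): a dict with "mtx" (3x3 intrinsics, pixels), "origin" and "rotation" of the camera in the world. Camera axes: x right, y down, z forward; pixel columns grow to the right and rows downward; lengths in m; the calibration is good to about 2 mm. A picture is of the moment at which its call begins. calibration takes no time and is no camera call.
- ticket.finish_job(): hands the job in, once; it reports no verdict.
The state is a dict: "clock": time; "qpos": joint angles; "dq": joint speeds; "tau": joint torques, N m; "tool_pos": TCP position; "orientation": TCP orientation; "wrist_force": force on the tool from outside, world axes, zero at the start; "ft_torque": the same for the moment, N m; "grip_width": finger opening in m.
Only numpy, scipy, OpenCV 4.12 (cv2) and the standard library are available. Lean on these libraries where they do the work, as an engineer would, in place of code of your own. Each camera call takes 0.05 s, during which the arm holds its last target.

TASK

Take the specials board out of its wooden block and hang it by its wire handle on the hook of the telescoping sign stand, with the stand still down. Then squeeze in the red button on the stand's grip, pull it straight up past the first stop to the second, and finish still holding it up there, button squeezed in and the board hanging still, so that I can check the height from outside. Leave the sauce bottle, marker cup and card reader where they are.

Things in the scene. Friction and masses are not known exactly. Their poses are not given: they have to be found in the camera images.
- board: Specials board: dark panel with coloured discs in a light wood frame, 200 (own y) x 115 (own z) x 10 mm thick (own x), 0.14 to 0.28 kg, same front and back. Origin at the panel's centre. It stands in the block, lower edge 8 mm above the counter. Its wood top rail is free to pinch 32 to 100 mm either side of the middle, beside the wire handle. Hung, mast down: lower edge 31 mm up.
- bail (a point): Middle of the level top bar (along own y) of the board's rigid wire handle, 97.5 mm above the board's origin and 40 mm above its top edge. Steel wire 6 mm thick, two legs about 50 mm apart; the window under the bar is 42 mm wide and 37 mm high. Axes as the board's.
- holder: Fixed wooden block, 56 x 130 mm, 36 mm high, with a 13 mm wide slot along its own y in which the board stands loosely, 28 mm deep. Origin at the centre of its underside.
- stand: Fixed sign stand: steel base plate 130 x 200 x 10 mm (from 70 mm to own -y to 130 mm to own +y of the tube), upright square tube 26 mm wide with a black collar up to 162 mm; in it slides the mast with a side arm, hook and, on top, the grip. Origin on the counter on the tube's axis; own z up, the side arm points to own +y, the red button is on the own +x side, the hook's tip on the own -x side.
- hook (a point): Where the bail bar rests, on the hook rod's centre line (rod 7 mm thick); axes as the stand's. Mast down: 180 mm up, 135 mm to own +y and 17 mm to own -x of the tube's axis. From the arm, 17 mm behind (+x), the rod runs level 34 mm to -x, then up to a tip 13 mm higher, 19 mm in front. The bail goes over the tip from the front (-x) and down: its bar, along own y, rests 6.5 mm above this point.
- grip (a point): Centre of the grey grip block on top of the mast: 26 mm thick (own x), 60 mm wide (own y), 50 mm high; 220 mm above the counter, mast down. The round red button, 19 mm across, is in the middle of its own +x face, standing out 7 mm when free, 1 mm when in: pinching the block across own x at this point presses it. Axes as the stand's; moves with the mast.
- button (a joint): Travel of the red release button: 0 out, 0.006 m fully in; spring, 4 N to start and 7 N fully in. The catch is drawn clear beyond about 0.0045.
- mast (a joint): How far the mast is drawn up: 0 down (at the start), 0.05 first stop, 0.10 second stop, the end of travel. Unless the button is held in, a catch locks it at 0 and snaps in at each stop. With the button in, the mast slides freely (1 N friction; 0.4 kg plus the board) and sinks if let go of.
- sauce: Bystander: red sauce bottle, 54 mm in diameter, 150 mm high, origin at the centre of its underside.
- markers: Bystander: steel cup with three markers, 72 mm in diameter, 140 mm high with the markers, origin at the centre of its underside.
- reader: Bystander: flat grey card reader, 150 x 75 x 24 mm, origin at the centre of its underside.
Not all that is in view belongs to the job. There is more than one size of the board; the job needs the larger. Several things look just like the stand: the one meant starts nearest to the robot's base.

How it is judged:
By the outcome, as a careful person would: the job done as asked, in the order asked, and still so for the second after the job is handed in, while the arm keeps its last pose, push and grip.
It also fails if it takes over 64 s, if anything falls off the work surface, if the arm or the gripper's body presses on something with over 40 N, if the wrist force passes 120 N, or if a joint passes its speed limit or range.

## Working session

There is one attempt and no reset: what is moved stays moved. The work goes in short steps, Python scripts to look and compute and a tool call to move; the robot and the scene stay as the last step left them, time stands still between calls to the robot, and variables do not carry over. Pictures are saved under pics/ and viewed, and the job is handed in when it is done.

Besides the shell and the picture viewer there is one more tool, called after "Emit:" as name(argument=value, ...) on one line, values as JSON. play_rows: Moves the arm, as the interface text tells. Its arguments: {"type":"object","properties":{"rows":{"type":"array"},"newtons":{"type":"number"}},"required":["rows"]}

```bash
ls; mkdir -p pics; python3 - <<'E'
from cell import env, read_camera, calibration, ticket
import cv2,numpy as np
o=env.get_obs()
for k,v in o.items(): print(k,np.round(v,4).tolist())
print(env.pinch_z)
for n in("side","top"):
    p,d=read_camera(n); np.savez(f"pics/{n}0.npz",p=p,d=d)
    cv2.imwrite(f"pics/{n}0.png",p[:,:,::-1])
    c=calibration(n); print(n,{k:np.round(v,4).tolist() for k,v in c.items()})
E
```

```text
pics
clock 0.0
qpos [1.1203, 0.6001, -0.0025, 1.6002, 0.0018, 0.9429, -0.0798]
dq [-0.0, -0.001, 0.0011, -0.001, 0.0006, 0.0012, 0.0011]
tau [-0.0004, -77.6456, 1.5643, -25.8013, 0.0122, 0.009, -0.0]
tool_pos [0.2645, -0.6745, 0.2304]
orientation [[0.9309, 0.3652, -0.0007], [0.3652, -0.9309, 0.0015], [-0.0002, -0.0016, -1.0]]
wrist_force [0.6414, -0.2985, 0.5688]
ft_torque [0.0194, -0.0017, -0.0201]
grip_width 0.0854
-0.0187
side {'mtx': [[535.9663, 0.0, 273.2381], [0.0, 535.9663, 216.4488], [0.0, 0.0, 1.0]], 'origin': [0.2322, 0.7534, 0.9977], 'rotation': [[-0.9259, -0.26, 0.2739], [-0.3772, 0.6718, -0.6375], [-0.0183, -0.6936, -0.7201]]}
top {'mtx': [[463.7849, 0.0, 280.2435], [0.0, 463.7849, 209.6386], [0.0, 0.0, 1.0]], 'origin': [0.5126, -0.0128, 1.1467], 'rotation': [[0.0188, -0.9989, 0.0424], [-0.9998, -0.019, -0.0046], [0.0054, -0.0423, -0.9991]]}
```

View pics/side0.png

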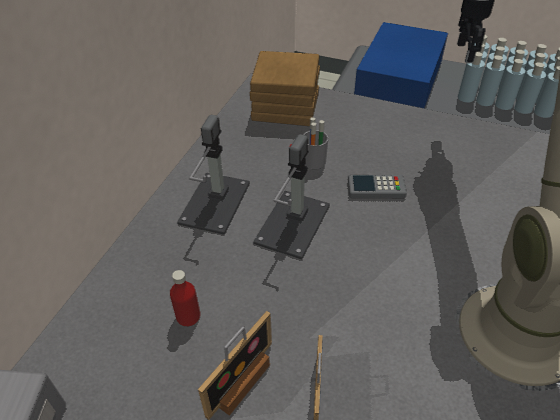

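View pics/top0.png

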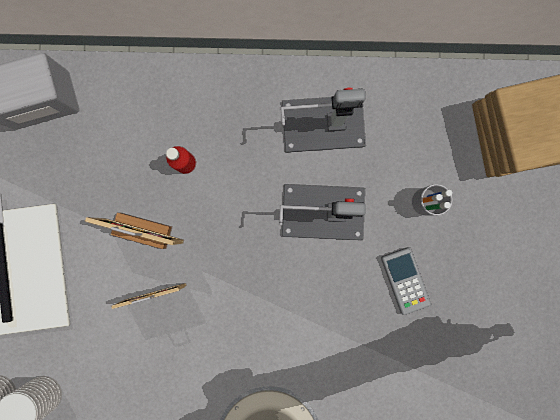

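Side view: the two stands are at about (297,200) and (215,190), and the boards at (238,360) and (318,375). Top view: the stands are at (325,212) and (325,122), and the boards at (135,231), in a block, and (150,295). The top stand at (325,212) is lower in the picture, so nearer the base at (270,410). The larger board is the one in the block. I'll confirm both in a crop.

```bash
python3 - <<'E'
import cv2,numpy as np
t=cv2.imread("pics/top0.png"); s=cv2.imread("pics/side0.png")
a=cv2.resize(t[170:320,75:225],(400,400),interpolation=cv2.INTER_CUBIC)
b=cv2.resize(t[150:250,235:385],(400,267),interpolation=cv2.INTER_CUBIC)
c=cv2.resize(s[310:420,190:340],(400,293),interpolation=cv2.INTER_CUBIC)
d=cv2.resize(s[125:260,240:375],(300,300),interpolation=cv2.INTER_CUBIC)
im=np.zeros((600,800,3),np.uint8); im[:300,:400]=cv2.resize(a,(400,300)) if 0 else 0
im=np.zeros((600,800,3),np.uint8)
im[:300,:300]=cv2.resize(a,(300,300)); im[:267,400:]=b; im[300:593,:400]=c; im[300:,450:750]=d
cv2.imwrite("pics/crop0.png",im)
E
```

```text
(no output)
```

View pics/crop0.png

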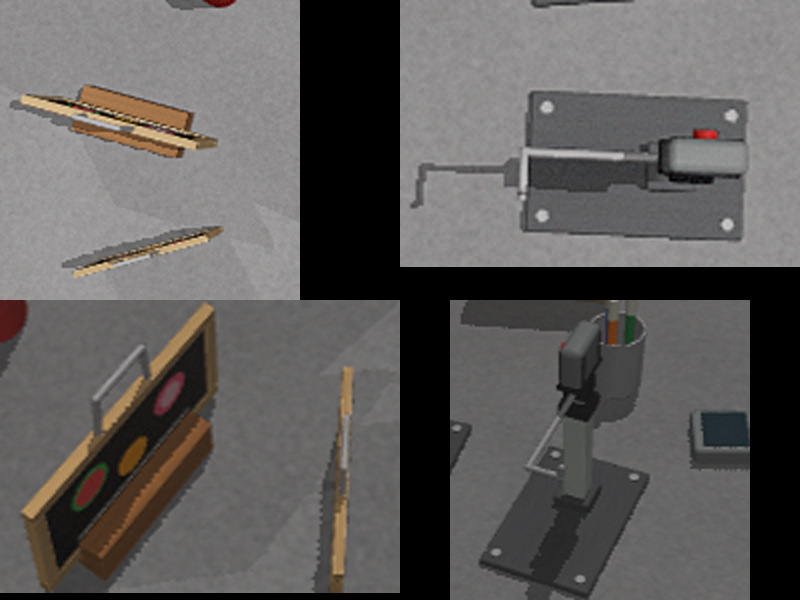

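The crop confirms both. The larger board (three discs, frame and wire handle) stands in the brown block. The near stand has its red button on the far side (+x), its arm toward +y (left) and its hook tip toward the robot. Next I'll measure.

```bash
cat > h.py <<'E'
import numpy as np,cv2
from cell import calibration
def cloud(n,d):
    c=calibration(n);K=c["mtx"];v,u=np.mgrid[0:420,0:560]
    P=np.stack([(u-K[0,2])/K[0,0]*d,(v-K[1,2])/K[1,1]*d,d],-1)
    return P@np.array(c["rotation"]).T+np.array(c["origin"])
def ray(n,u,v):
    c=calibration(n);K=c["mtx"]
    r=np.array(c["rotation"])@np.array([(u-K[0,2])/K[0,0],(v-K[1,2])/K[1,1],1.]);return np.array(c["origin"]),r/np.linalg.norm(r)
def plane(n,u,v,z):
    o,r=ray(n,u,v);return o+r*(z-o[2])/r[2]
def tri(ut,vt,us,vs):
    a,r=ray("top",ut,vt);b,s=ray("side",us,vs)
    A=np.stack([r,-s],1);k=np.linalg.lstsq(A,b-a,rcond=None)[0]
    p,q=a+k[0]*r,b+k[1]*s
    return (p+q)/2,np.linalg.norm(p-q)
def proj(n,P):
    c=calibration(n);q=(np.asarray(P)-np.array(c["origin"]))@np.array(c["rotation"])
    q=q@np.array(c["mtx"]).T;return q[...,:2]/q[...,2:]
def load(n,i=0):
    z=np.load(f"pics/{n}{i}.npz");return z["p"],z["d"]
E
python3 - <<'E'
from h import *
R=lambda x:np.round(x,4).tolist()
for n in("top","side"):
    p,d=load(n);C=cloud(n,d);ok=d>0
    def sel(lo,hi): return ok&np.all((C>lo)&(C<hi),-1)
    # board location ~ from top pixel
    print(n,"boardc",R(C[232,135]) if n=="top" else "", "counter z",R(np.median(C[350:400,300:400][...,2])))
    c0=plane("top",135,232,.12)
    print(R(c0))
    m=sel([c0[0]-.12,c0[1]-.15,.11],[c0[0]+.12,c0[1]+.15,.135])
    Q=C[m];print("toprail",m.sum(),R(Q.min(0)),R(Q.max(0)))
    if len(Q)>5:
        (vx,vy,x0,y0)=cv2.fitLine(Q[:,:2].astype(np.float32),cv2.DIST_L2,0,.01,.01).ravel()
        t=(Q[:,:2]-[x0,y0])@[vx,vy];mid=(t.min()+t.max())/2
        print("line ang",np.degrees(np.arctan2(vy,vx)),"mid",x0+mid*vx,y0+mid*vy,"len",np.ptp(t),"z",np.percentile(Q[:,2],[50,90,98]))
    m=sel([c0[0]-.12,c0[1]-.15,.14],[c0[0]+.12,c0[1]+.15,.19]);Q=C[m];print("bail",m.sum(),R(np.median(Q,0)),R(Q.min(0)),R(Q.max(0)))
    g0=plane("top",347,209,.245)
    m=sel([g0[0]-.04,g0[1]-.06,.20],[g0[0]+.04,g0[1]+.06,.28]);Q=C[m];print("grip",m.sum(),R(np.median(Q,0)),R(Q.min(0)),R(Q.max(0)))
    red=(p[...,0].astype(int)>120)&(p[...,1]<70)&(p[...,2]<70)
    k,l,st,ce=cv2.connectedComponentsWithStats(red.astype(np.uint8))
    for i in range(1,k):
        if st[i,4]>5: print("red",R(ce[i]),st[i,4],R(np.median(C[l==i],0)))
E
```

```text
top boardc [0.5008, 0.3012, 0.1231] counter z -0.0
[0.5007, 0.3021, 0.12]
toprail 387 [0.4758, 0.2167, 0.1104] [0.5321, 0.4113, 0.1295]
line ang 75.821526 mid 0.504496847976912 0.3141914950068985 len 0.20016375845549023 z [0.1230576  0.12563582 0.12737572]
bail 87 [0.5029, 0.3104, 0.1653] [0.4946, 0.2868, 0.1404] [0.511, 0.3391, 0.1694]
grip 470 [0.557, -0.1511, 0.2436] [0.5436, -0.183, 0.2] [0.5755, -0.1226, 0.2497]
red [348.0, 88.4167] 12 [0.798, -0.1483, 0.2285]
red [180.5326, 158.3142] 261 [0.6657, 0.208, 0.1038]
red [349.6522, 199.9565] 23 [0.5734, -0.1532, 0.2286]
red [421.2143, 299.3571] 14 [0.3502, -0.3617, 0.0238]
side boardc  counter z -0.0005
[0.5007, 0.3021, 0.12]
toprail 758 [0.4726, 0.218, 0.1102] [0.5299, 0.4135, 0.1349]
line ang 75.83459 mid 0.5003311211271484 0.3159989602717703 len 0.20078510086950574 z [0.12159588 0.12446068 0.12760048]
bail 135 [0.5018, 0.318, 0.1635] [0.4928, 0.2887, 0.1403] [0.5112, 0.3439, 0.1686]
grip 436 [0.5499, -0.1368, 0.2345] [0.5408, -0.1839, 0.2001] [0.5749, -0.1189, 0.2484]
red [395.7273, 177.6364] 11 [0.349, -0.3621, 0.0252]
```

```bash
python3 - <<'E'
import cv2,numpy as np
t=cv2.imread("pics/top0.png"); s=cv2.imread("pics/side0.png")
a=cv2.resize(t[190:260,75:195],(800,467),interpolation=cv2.INTER_NEAREST)
cv2.imwrite("pics/c1.png",a)
b=cv2.resize(t[175:245,265:375],(800,509),interpolation=cv2.INTER_NEAREST)
cv2.imwrite("pics/c2.png",b)
c=cv2.resize(s[310:420,190:290],(545,600),interpolation=cv2.INTER_NEAREST)
cv2.imwrite("pics/c3.png",c)
d=cv2.resize(s[130:230,255:345],(540,600),interpolation=cv2.INTER_NEAREST)
cv2.imwrite("pics/c4.png",d)
E
```

```text
(no output)
```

View pics/c1.png

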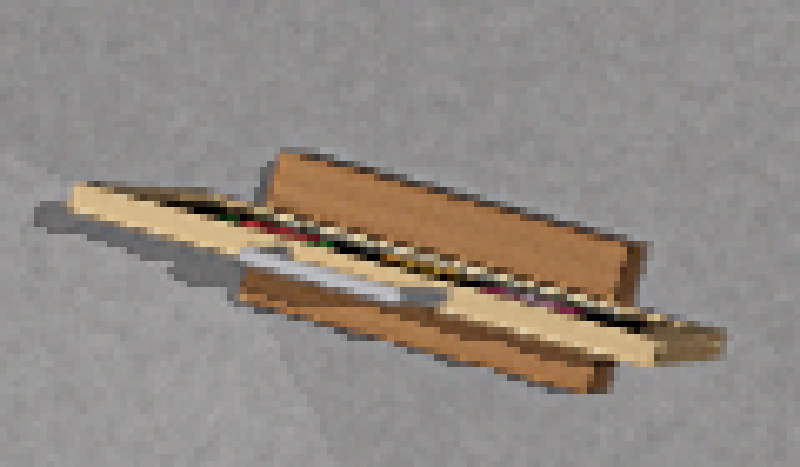

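View pics/c2.png

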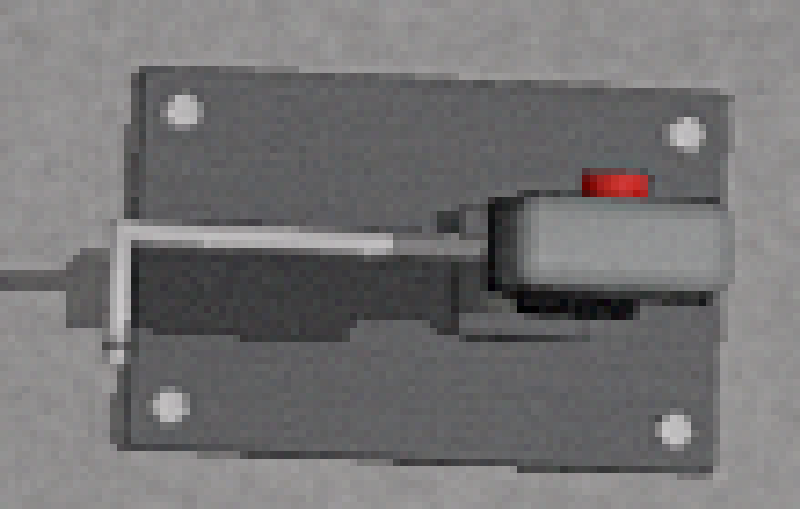

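View pics/c3.png

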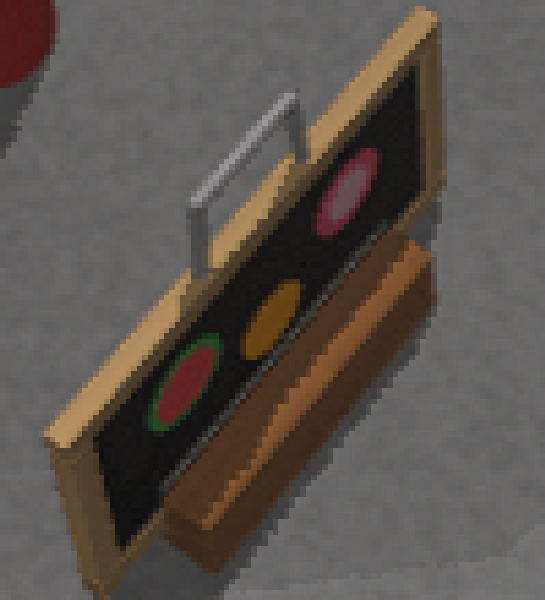

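View pics/c4.png

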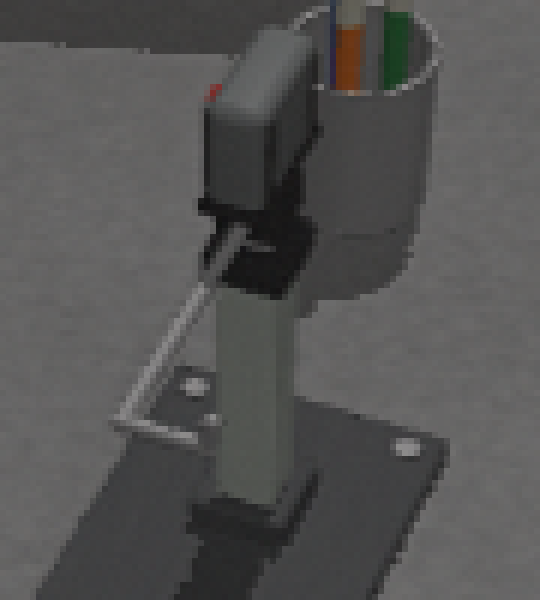

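```bash
python3 - <<'E'
from h import *
R=lambda x:np.round(x,4).tolist()
for nm,a in dict(bailL=(111.6,229.3,225.8,346.7),bailR=(141.,234.7,243.8,328.2),armcorner=(281.8,206.8,275.8,199.7),tip=(281.2,224.3,290,200)).items():
    p,e=tri(*a);print(nm,R(p),"gap",R(e))
# board rail corners top, on z=.123
P=lambda x,y:(75+(x)/6.667-.5,190+y/6.667-.5)
for q in [(72,182),(72,210),(655,340),(655,365)]: print("rail",R(plane("top",*P(*q),.123)))
p,d=load("top");C=cloud("top",d)
def rect(m):
    pts=C[m][:,:2].astype(np.float32);r=cv2.minAreaRect(pts*1000);return R(r[0]),R(r[1]),round(r[2],2),m.sum(),R(np.median(C[m],0))
box=lambda lo,hi:np.all((C>lo)&(C<hi),-1)
print("grip top",rect(box([.53,-.2,.241],[.6,-.1,.26])))
m=box([.45,-.12,.165],[.6,.03,.22]);print("arm+hook",rect(m))
Q=C[m]
for q in Q[np.argsort(Q[:,1])][::6]: print(R(q),end=" ")
print()
print("plate",rect(box([.45,-.3,.005],[.7,.05,.016])))
print("block top",rect(box([.4,.2,.030],[.6,.42,.042])))
p,d=load("side");C=cloud("side",d)
print("side grip top",rect(box([.53,-.2,.2435],[.6,-.1,.26])))
m=box([.45,-.12,.165],[.6,.03,.22]);print("arm+hook",rect(m))
m=box([.45,-.025,.165],[.6,.03,.22]);Q=C[m]
for q in Q[np.argsort(Q[:,0])][::3]: print(R(q),end=" ")
print("plate",rect(box([.45,-.3,.005],[.7,.05,.016])))
E
```

```text
bailL [0.5067, 0.3387, 0.1635] gap 0.0015
bailR [0.4973, 0.2822, 0.145] gap 0.0041
armcorner [0.5588, -0.0207, 0.1783] gap 0.002
tip [0.5235, -0.0196, 0.1908] gap 0.001
rail [0.5322, 0.4116, 0.123]
rail [0.5229, 0.4112, 0.123]
rail [0.4836, 0.2177, 0.123]
rail [0.4754, 0.2175, 0.123]
grip top ([556.8849, -154.1747], [57.5373, 25.1763], 87.72, np.int64(335), [0.5569, -0.1531, 0.2445])
arm+hook ([544.3613, -66.9519], [39.7936, 104.3431], 1.09, np.int64(221), [0.5583, -0.048, 0.1831])
[0.5548, -0.1189, 0.1808] [0.561, -0.1167, 0.1813] [0.5609, -0.1125, 0.1815] [0.5607, -0.108, 0.1854] [0.5607, -0.104, 0.1831] [0.5563, -0.0995, 0.1874] [0.5605, -0.0956, 0.1844] [0.5584, -0.0916, 0.1825] [0.5604, -0.0873, 0.1835] [0.5582, -0.0833, 0.1825] [0.5624, -0.0812, 0.181] [0.5624, -0.0771, 0.1803] [0.5621, -0.0747, 0.1853] [0.5623, -0.0708, 0.1809] [0.5579, -0.0666, 0.1833] [0.5578, -0.0624, 0.1844] [0.5619, -0.0582, 0.183] [0.5618, -0.054, 0.1833] [0.5619, -0.05, 0.1803] [0.5574, -0.0457, 0.1848] [0.5638, -0.0416, 0.1811] [0.5614, -0.0394, 0.1865] [0.5594, -0.0354, 0.1818] [0.5613, -0.0332, 0.184
[... 753 characters left out ...]
46, 0.1937] [0.5213, -0.0186, 0.1835] [0.5217, -0.0134, 0.182] [0.5222, -0.0146, 0.1898] [0.5239, -0.0133, 0.1843] [0.5246, -0.015, 0.1856] [0.5258, -0.0181, 0.1944] [0.5272, -0.0157, 0.184] [0.5289, -0.0141, 0.1787] [0.5316, -0.0152, 0.1829] [0.533, -0.0129, 0.1815] [0.5362, -0.0212, 0.1788] [0.5382, -0.0202, 0.1821] [0.54, -0.0129, 0.1851] [0.541, -0.0154, 0.1793] [0.5456, -0.0152, 0.1779] [0.5464, -0.0173, 0.1818] [0.5477, -0.0205, 0.1814] [0.55, -0.0146, 0.183] [0.5522, -0.0144, 0.1854] [0.5555, -0.0167, 0.1822] [0.5559, -0.0178, 0.1841] [0.5587, -0.0245, 0.1801] [0.5595, -0.0147, 0.1796] plate ([562.6108, -124.1559], [233.2258, 340.2688], 1.97, np.int64(2556), [0.5472, -0.0995, 0.0095])
```

```bash
cat >> h.py <<'E'
def delta(pos,yaw,say=True):
    """pos: world TCP target; yaw deg: direction of tool y in world, tool down"""
    from cell import env
    from scipy.spatial.transform import Rotation as Ro
    o=env.get_obs();R0=np.array(o["orientation"]);a=np.radians(yaw)
    y=np.array([np.cos(a),np.sin(a),0]);z=np.array([0,0,-1.]);Rt=np.stack([np.cross(y,z),y,z],1)
    t=R0.T@(np.array(pos)-o["tool_pos"])*1000;w=Ro.from_matrix(R0.T@Rt).as_rotvec()
    print("t",o["clock"],"pos",np.round(o["tool_pos"],4).tolist(),"-> d",np.round(t,1).tolist(),"w",np.round(w,3).tolist(),"F",np.round(o["wrist_force"],1).tolist(),"q",np.round(o["qpos"],2).tolist())
E
python3 -c "
from h import *
delta([.45,-.5,.40],-50)
delta([.62,-.15,.42],-30)"
```

```text
t 0.1 pos [0.2646, -0.6745, 0.2305] -> d [236.4, -95.0, -169.4] w [-0.001, -0.0, -0.324] F [-0.6, -0.0, -0.0] q [1.12, 0.6, -0.0, 1.6, 0.0, 0.94, -0.08]
t 0.1 pos [0.2646, -0.6745, 0.2305] -> d [522.4, -358.8, -189.1] w [-0.001, -0.0, -0.673] F [-0.6, -0.0, -0.0] q [1.12, 0.6, -0.0, 1.6, 0.0, 0.94, -0.08]
```

Emit:
play_rows(rows=[85,236,-95,-170,0,0,-0.32,85,236,-95,-170,0,0,-0.32,85,236,-95,-170,0,0,-0.32,85,236,-95,-170,0,0,-0.32,85,236,-95,-170,0,0,-0.32], newtons=60)

```text
clock: 0.52
tool_pos: [0.3914, -0.5544, 0.3474]
orientation: [[0.769, 0.64, -0.001], [0.64, -0.769, 0.002], [0.0, -0.002, -1.0]]
wrist_force: [0.8, -1.4, -0.6]
grip_width: 0.0852
```

```bash
python3 -c "
from h import *
delta([.64,-.15,.40],-30)"
```

```text
t 0.5167 pos [0.3914, -0.5544, 0.3474] -> d [449.8, -152.0, -52.1] w [-0.002, -0.001, -0.353] F [0.8, -1.4, -0.6] q [0.94, 0.45, -0.1, 1.57, 0.05, 1.13, -0.05]
```

Emit:
play_rows(rows=[85,450,-152,-52,0,0,-0.35,85,450,-152,-52,0,0,-0.35,85,450,-152,-52,0,0,-0.35,85,450,-152,-52,0,0,-0.35,85,450,-152,-52,0,0,-0.35])

```text
clock: 0.93
tool_pos: [0.4996, -0.3776, 0.3699]
orientation: [[0.502, 0.865, -0.001], [0.865, -0.502, 0.002], [0.001, -0.002, -1.0]]
wrist_force: [1.0, -0.6, -0.4]
grip_width: 0.0848
```

```bash
python3 -c "
from h import *
delta([.64,-.05,.40],-14)"
```

```text
t 0.9333 pos [0.4996, -0.3776, 0.3699] -> d [353.8, -43.3, -29.6] w [-0.002, -0.002, -0.282] F [1.0, -0.6, -0.4] q [0.72, 0.37, -0.24, 1.65, 0.09, 1.13, -0.06]
```

Emit:
play_rows(rows=[85,354,-43,-30,0,0,-0.28,85,354,-43,-30,0,0,-0.28,85,354,-43,-30,0,0,-0.28,85,354,-43,-30,0,0,-0.28,85,354,-43,-30,0,0,-0.28])

```text
clock: 1.35
tool_pos: [0.5811, -0.1868, 0.3875]
orientation: [[0.244, 0.97, -0.002], [0.97, -0.244, 0.002], [0.002, -0.002, -1.0]]
wrist_force: [0.5, -0.3, -0.0]
grip_width: 0.0848
```

```bash
python3 -c "
from h import *
delta([.5197,.3804,.35],-14.2)"
```

```text
t 1.35 pos [0.5811, -0.1868, 0.3875] -> d [535.0, -197.9, 38.9] w [-0.002, -0.002, 0.001] F [0.5, -0.3, -0.0] q [0.48, 0.34, -0.36, 1.66, 0.13, 1.17, -0.16]
```

Emit:
play_rows(rows=[85,535,-198,39,0,0,0,85,535,-198,39,0,0,0,85,535,-198,39,0,0,0,85,535,-198,39,0,0,0,85,535,-198,39,0,0,0])

```text
clock: 1.77
tool_pos: [0.5579, 0.0199, 0.3736]
orientation: [[0.244, 0.97, -0.002], [0.97, -0.244, 0.002], [0.002, -0.003, -1.0]]
wrist_force: [1.2, -0.2, -0.0]
grip_width: 0.0848
```

Emit:
play_rows(rows=[85,330,-120,20,0,0,0,85,330,-120,20,0,0,0,85,330,-120,20,0,0,0,85,330,-120,20,0,0,0,85,330,-120,20,0,0,0])

```text
clock: 2.18
tool_pos: [0.5363, 0.2267, 0.3621]
orientation: [[0.245, 0.97, -0.002], [0.97, -0.245, 0.002], [0.001, -0.003, -1.0]]
wrist_force: [0.9, 0.6, 0.1]
grip_width: 0.0846
```

```bash
python3 -c "
from h import *
delta([.5197,.3804,.18],-14.2)"
```

```text
t 2.1833 pos [0.5363, 0.2267, 0.3621] -> d [144.8, -53.2, 182.4] w [-0.003, -0.001, 0.001] F [0.9, 0.6, 0.1] q [-0.13, 0.34, -0.5, 1.75, 0.18, 1.1, -0.93]
```

Emit:
play_rows(rows=[60,145,-53,140,0,0,0,60,145,-53,140,0,0,0,60,145,-53,140,0,0,0,60,145,-53,140,0,0,0,60,145,-53,140,0,0,0])

```text
clock: 2.6
tool_pos: [0.5197, 0.3805, 0.2218]
orientation: [[0.245, 0.97, -0.003], [0.97, -0.245, 0.001], [0.001, -0.003, -1.0]]
wrist_force: [0.5, 0.0, 0.0]
grip_width: 0.0597
```

```bash
python3 - <<'E'
from h import *
delta([.5197,.3804,.18],-14.2)
from cell import read_camera
for n in("side","top"):
    p,d=read_camera(n); np.savez(f"pics/{n}1.npz",p=p,d=d)
    c=p[190:260,75:195] if n=="top" else p[230:420,160:340]
    cv2.imwrite(f"pics/{n}1.png",cv2.resize(c[:,:,::-1],None,fx=5 if n=="top" else 3.1,fy=5 if n=="top" else 3.1,interpolation=cv2.INTER_NEAREST))
E
```

```text
t 2.6 pos [0.5197, 0.3805, 0.2218] -> d [-0.1, 0.1, 41.8] w [-0.003, -0.001, 0.001] F [0.5, 0.0, 0.0] q [-0.41, 0.55, -0.47, 1.78, 0.3, 0.88, -1.26]
```

View pics/side1.png

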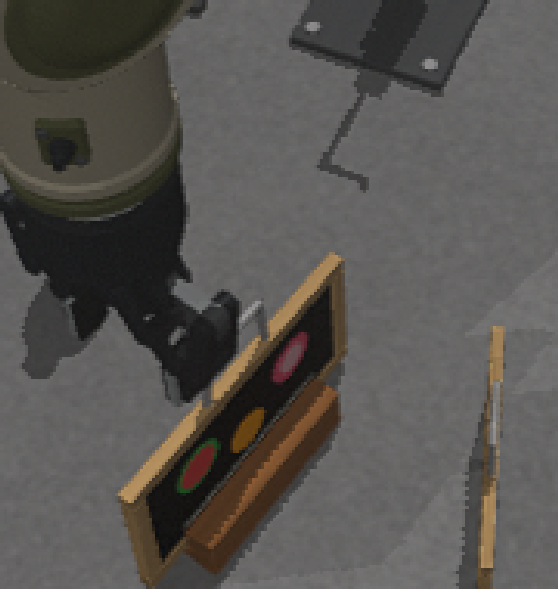

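View pics/top1.png

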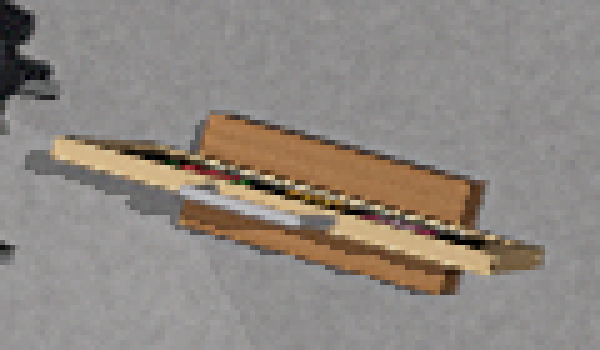

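Emit:
play_rows(rows=[50,0,0,30,0,0,0,45,0,0,60,0,0,0,40,0,0,90,0,0,0,40,0,0,115,0,0,0,40,0,0,123,0,0,0])

```text
clock: 3.12
tool_pos: [0.5137, 0.3817, 0.092]
orientation: [[0.238, 0.971, -0.013], [0.971, -0.238, -0.003], [-0.006, -0.012, -1.0]]
wrist_force: [-0.6, -0.7, -1.0]
grip_width: 0.0401
```

```bash
python3 - <<'E'
from h import *
delta([.5197,.3804,.098],-14.2)
from cell import read_camera
for n in("side","top"):
    p,d=read_camera(n); np.savez(f"pics/{n}2.npz",p=p,d=d)
    c=p[190:260,75:195] if n=="top" else p[230:420,160:340]
    cv2.imwrite(f"pics/{n}2.png",cv2.resize(c[:,:,::-1],None,fx=5 if n=="top" else 3.1,fy=5 if n=="top" else 3.1,interpolation=cv2.INTER_NEAREST))
E
```

```text
t 3.1167 pos [0.5137, 0.3817, 0.092] -> d [0.1, 6.0, -6.1] w [-0.012, 0.006, 0.008] F [-0.6, -0.7, -1.0] q [-0.47, 0.7, -0.39, 1.88, 0.41, 0.65, -1.35]
```

View pics/side2.png

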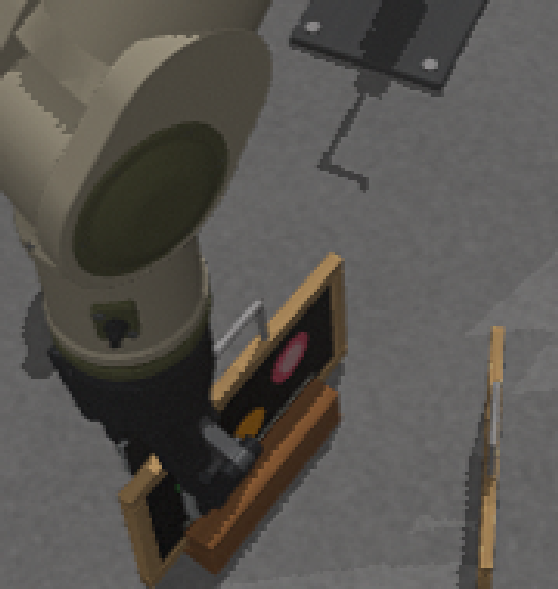

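View pics/top2.png

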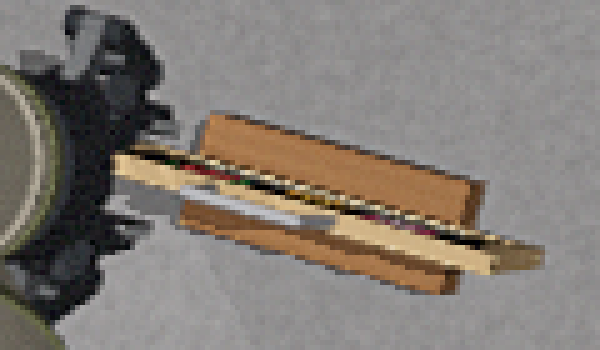

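Emit:
play_rows(rows=[40,0,6,-6,-0.012,0.006,0.008,40,0,6,-6,-0.012,0.006,0.008,40,0,6,-6,-0.012,0.006,0.008,40,0,6,-6,-0.012,0.006,0.008,40,0,6,-6,-0.012,0.006,0.008])

```text
clock: 3.63
tool_pos: [0.5207, 0.3816, 0.1013]
orientation: [[0.246, 0.969, 0.003], [0.969, -0.246, 0.002], [0.003, 0.002, -1.0]]
wrist_force: [0.3, -0.0, -0.5]
grip_width: 0.0401
```

```bash
python3 - <<'E'
from h import *
delta([.5197,.3804,.098],-14.2)
E
```

```text
t 3.6333 pos [0.5207, 0.3816, 0.1013] -> d [-1.4, -0.7, 3.3] w [0.002, -0.003, -0.001] F [0.3, -0.0, -0.5] q [-0.47, 0.69, -0.39, 1.88, 0.41, 0.65, -1.35]
```

Emit:
play_rows(rows=[40,-1,0,3,0,0,0,20,-1,0,3,0,0,0,5,-1,0,3,0,0,0,0,-1,0,3,0,0,0,0,-1,0,3,0,0,0], newtons=60)

```text
clock: 4.05
tool_pos: [0.5202, 0.3807, 0.0983]
orientation: [[0.246, 0.969, 0.002], [0.969, -0.246, 0.002], [0.003, 0.001, -1.0]]
wrist_force: [-0.7, 0.5, 1.2]
grip_width: 0.0087
```

Emit:
play_rows(rows=[0,0,0,0,0,0,0,0,0,0,0,0,0,0,0,0,0,0,0,0,0,0,0,0,0,0,0,0,0,0,0,0,0,0,0])

```text
clock: 4.47
tool_pos: [0.5201, 0.3807, 0.0983]
orientation: [[0.246, 0.969, 0.002], [0.969, -0.246, 0.002], [0.003, 0.001, -1.0]]
wrist_force: [-1.2, 0.5, 1.5]
grip_width: 0.0086
```

Emit:
play_rows(rows=[0,0,0,-5,0,0,0,0,0,0,-15,0,0,0,0,0,0,-25,0,0,0,0,0,0,-35,0,0,0,0,0,0,-42,0,0,0])

```text
clock: 4.88
tool_pos: [0.5204, 0.381, 0.1422]
orientation: [[0.246, 0.969, 0.003], [0.969, -0.246, 0.003], [0.004, 0.002, -1.0]]
wrist_force: [1.3, -0.6, -2.6]
grip_width: 0.0089
```

Emit:
play_rows(rows=[0,0,0,-15,0,0,0,0,0,0,-40,0,0,0,0,0,0,-60,0,0,0,0,0,0,-75,0,0,0,0,0,0,-80,0,0,0])

```text
clock: 5.3
tool_pos: [0.521, 0.3815, 0.2256]
orientation: [[0.246, 0.969, 0.007], [0.969, -0.246, 0.006], [0.007, 0.005, -1.0]]
wrist_force: [0.7, 1.3, -3.2]
grip_width: 0.0085
```

```bash
python3 - <<'E'
from h import *
delta([.47,.05,.24],-1.6)
from cell import read_camera
for n in("side","top"):
    p,d=read_camera(n); np.savez(f"pics/{n}3.npz",p=p,d=d)
    c=p[180:270,55:205] if n=="top" else p[230:420,160:340]
    cv2.imwrite(f"pics/{n}3.png",cv2.resize(c[:,:,::-1],None,fx=5 if n=="top" else 3.1,fy=5 if n=="top" else 3.1,interpolation=cv2.INTER_NEAREST))
E
```

```text
t 5.3 pos [0.521, 0.3815, 0.2256] -> d [-333.7, 32.2, -16.7] w [0.006, -0.007, -0.221] F [0.7, 1.3, -3.2] q [-0.41, 0.54, -0.47, 1.78, 0.31, 0.88, -1.26]
```

View pics/side3.png

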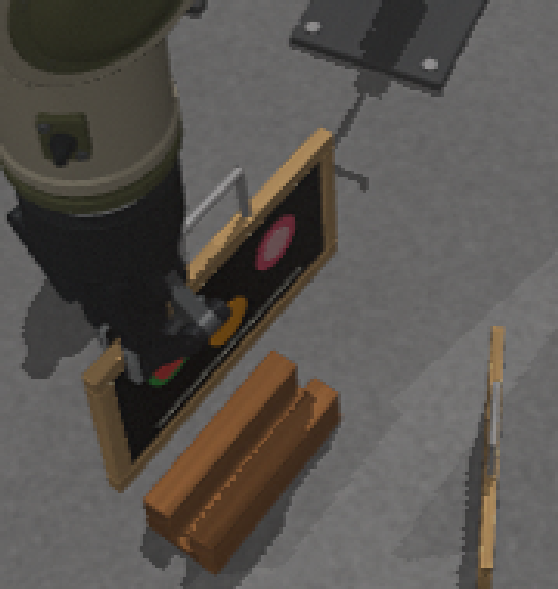

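View pics/top3.png

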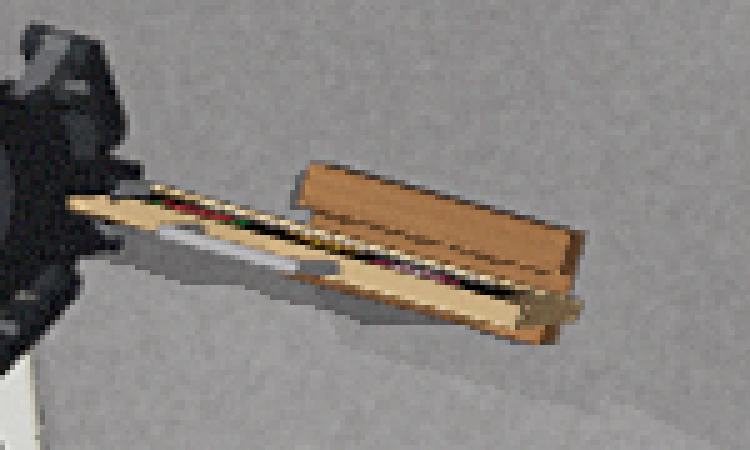

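```bash
cat >> h.py <<'E'
def boardfit(i,ang,c0,ztop):
    a=np.radians(ang);yb=np.array([np.cos(a),np.sin(a)]);xb=np.array([yb[1],-yb[0]])
    for n in("top","side"):
        p,d=load(n,i);C=cloud(n,d);q=p.astype(int)
        s=(C[...,:2]-np.array(c0))@yb;t=(C[...,:2]-np.array(c0))@xb
        wood=(q[...,0]>q[...,2]*1.35)&(q[...,0]>110)
        m=wood&(d>0)&(abs(C[...,2]-ztop)<.012)&(abs(s)<.13)&(abs(t)<.03)
        b=(d>0)&(C[...,2]>ztop+.018)&(C[...,2]<ztop+.06)&(abs(s)<.04)&(abs(t)<.03)
        bins=[(-.1,-.06),(-.06,-.03),(-.02,.02),(.03,.06),(.06,.1)]
        for lo,hi in bins:
            mm=m&(s>lo)&(s<hi)
            if mm.sum()>4: print(n,(lo,hi),mm.sum(),"z90 %.4f t %.4f"%(np.percentile(C[mm][:,2],85),np.median(t[mm])))
        if m.sum(): print(n,"s range",np.round([s[m].min(),s[m].max()],4))
        if b.sum(): print(n,"bail px",b.sum(),"s",np.round([s[b].min(),s[b].max()],4),"t %.4f ztop %.4f"%(np.median(t[b]),np.percentile(C[b][:,2],90)))
E
python3 - <<'E'
from h import *
boardfit(0,75.8,(.503,.3145),.123)
print()
boardfit(3,75.8,(.504,.3145),.250)
E
```

```text
top (-0.1, -0.06) 85 z90 0.1250 t 0.0010
top (-0.06, -0.03) 61 z90 0.1260 t 0.0010
top (-0.02, 0.02) 45 z90 0.1254 t 0.0030
top (0.03, 0.06) 52 z90 0.1249 t 0.0018
top (0.06, 0.1) 81 z90 0.1250 t 0.0004
top s range [-0.1     0.0993]
top bail px 84 s [-0.0283  0.0258] t 0.0007 ztop 0.1672
side (-0.1, -0.06) 84 z90 0.1240 t -0.0009
side (-0.06, -0.03) 68 z90 0.1239 t -0.0014
side (-0.02, 0.02) 79 z90 0.1243 t -0.0002
side (0.03, 0.06) 65 z90 0.1239 t -0.0005
side (0.06, 0.1) 112 z90 0.1242 t -0.0013
side s range [-0.0996  0.1009]
side bail px 134 s [-0.0265  0.0299] t -0.0025 ztop 0.1659

top (-0.1, -0.06) 104 z90 0.2500 t 0.0025
top (-0.06, -0.03) 80 z90 0.2504 t 0.0024
top (-0.02, 0.02) 57 z90 0.2513 t 0.0046
top (0.03, 0.06) 62 z90 0.2519 t 0.0034
top (0.06, 0.1) 37 z90 0.2521 t 0.0010
top s range [-0.0999  0.0784]
top bail px 108 s [-0.0285  0.0254] t 0.0030 ztop 0.2936
side (-0.1, -0.06) 90 z90 0.2490 t 0.0002
side (-0.06, -0.03) 73 z90 0.2496 t 0.0009
side (-0.02, 0.02) 79 z90 0.2499 t 0.0022
side (0.06, 0.1) 59 z90 0.2515 t 0.0018
side s range [-0.0979  0.1014]
side bail px 139 s [-0.0258  0.0292] t -0.0008 ztop 0.2926
```

Emit:
play_rows(rows=[0,-10,1,-10,0,0,-0.01,0,-30,3,-20,0,0,-0.03,0,-60,6,-30,0.003,-0.003,-0.05,0,-90,9,-35,0.006,-0.007,-0.075,0,-120,12,-35,0.006,-0.007,-0.1])

```text
clock: 5.82
tool_pos: [0.5021, 0.2598, 0.2583]
orientation: [[0.146, 0.989, -0.002], [0.989, -0.146, -0.002], [-0.002, -0.002, -1.0]]
wrist_force: [1.3, -0.1, -2.2]
grip_width: 0.0092
```

```bash
python3 - <<'E'
from h import *
delta([.474,.0505,.26],-1.6)
E
```

```text
t 5.8167 pos [0.5021, 0.2598, 0.2583] -> d [-211.1, 2.8, -1.3] w [-0.002, 0.002, -0.119] F [1.3, -0.1, -2.2] q [-0.2, 0.42, -0.53, 1.92, 0.27, 0.88, -1.01]
```

Emit:
play_rows(rows=[0,-30,0,-1,0,0,-0.02,0,-60,1,-1,0,0,-0.04,0,-90,1,-1,0,0,-0.06,0,-120,2,-1,0,0,-0.09,0,-145,2,-1,0,0,-0.12])

```text
clock: 6.23
tool_pos: [0.4815, 0.1129, 0.2591]
orientation: [[0.026, 1.0, -0.004], [1.0, -0.026, -0.003], [-0.003, -0.004, -1.0]]
wrist_force: [-0.1, 0.1, -3.1]
grip_width: 0.009
```

```bash
python3 - <<'E'
from h import *
delta([.474,.0505,.2],-1.6)
E
```

```text
t 6.2333 pos [0.4815, 0.1129, 0.2591] -> d [-62.4, -5.7, 59.3] w [-0.004, 0.003, 0.002] F [-0.1, 0.1, -3.1] q [0.09, 0.34, -0.56, 2.06, 0.24, 0.82, -0.64]
```

Emit:
play_rows(rows=[0,-20,-2,0,0,0,0,0,-40,-4,10,-0.004,0.003,0.002,0,-55,-6,30,-0.004,0.003,0.002,0,-62,-6,50,-0.004,0.003,0.002,0,-62,-6,59,-0.004,0.003,0.002])

```text
clock: 6.65
tool_pos: [0.4717, 0.0478, 0.1982]
orientation: [[0.031, 1.0, -0.004], [1.0, -0.031, -0.002], [-0.002, -0.004, -1.0]]
wrist_force: [-0.6, -0.6, -2.9]
grip_width: 0.0087
```

```bash
python3 - <<'E'
from h import *
delta([.474,.0505,.144],-1.6)
E
```

```text
t 6.65 pos [0.4717, 0.0478, 0.1982] -> d [2.9, 2.4, 54.2] w [-0.004, 0.002, -0.003] F [-0.6, -0.6, -2.9] q [0.16, 0.39, -0.51, 2.17, 0.31, 0.65, -0.59]
```

Emit:
play_rows(rows=[0,3,2,10,0,0,0,0,3,2,25,0,0,0,0,3,2,40,-0.004,0.002,-0.003,0,3,2,50,-0.004,0.002,-0.003,0,3,2,54,-0.004,0.002,-0.003])

```text
clock: 7.07
tool_pos: [0.4731, 0.0513, 0.143]
orientation: [[0.026, 1.0, -0.001], [1.0, -0.026, -0.0], [-0.0, -0.001, -1.0]]
wrist_force: [0.1, 0.9, -2.6]
grip_width: 0.0089
```

Emit:
play_rows(rows=[0,0,0,0,0,0,0,0,0,0,0,0,0,0,0,0,0,0,0,0,0,0,0,0,0,0,0,0,0,0,0,0,0,0,0])

```text
clock: 7.48
tool_pos: [0.4734, 0.0513, 0.1435]
orientation: [[0.027, 1.0, -0.0], [1.0, -0.027, -0.0], [-0.0, -0.0, -1.0]]
wrist_force: [-0.4, 0.4, -2.3]
grip_width: 0.0088
```

```bash
python3 - <<'E'
from h import *
delta([.474,.0505,.144],-1.6)
from cell import read_camera
for n in("side","top"):
    p,d=read_camera(n); np.savez(f"pics/{n}4.npz",p=p,d=d)
    c=p[170:270,225:375] if n=="top" else p[110:300,200:380]
    cv2.imwrite(f"pics/{n}4.png",cv2.resize(c[:,:,::-1],None,fx=5 if n=="top" else 3.1,fy=5 if n=="top" else 3.1,interpolation=cv2.INTER_NEAREST))
boardfit(4,88.4,(.4725,-.018),.169)
E
```

```text
t 7.4833 pos [0.4734, 0.0513, 0.1435] -> d [-0.8, 0.6, -0.5] w [-0.0, 0.0, 0.001] F [-0.4, 0.4, -2.3] q [0.1, 0.47, -0.44, 2.22, 0.4, 0.52, -0.69]
top (-0.1, -0.06) 79 z90 0.1694 t 0.0017
top (-0.06, -0.03) 63 z90 0.1691 t 0.0014
top (-0.02, 0.02) 17 z90 0.1688 t 0.0053
top s range [-0.0973  0.0126]
top bail px 60 s [-0.0264  0.0122] t 0.0025 ztop 0.2127
side (-0.1, -0.06) 47 z90 0.1685 t -0.0002
side (-0.06, -0.03) 11 z90 0.1671 t -0.0021
side (0.06, 0.1) 37 z90 0.1697 t 0.0007
side s range [-0.0973  0.1019]
```

View pics/side4.png

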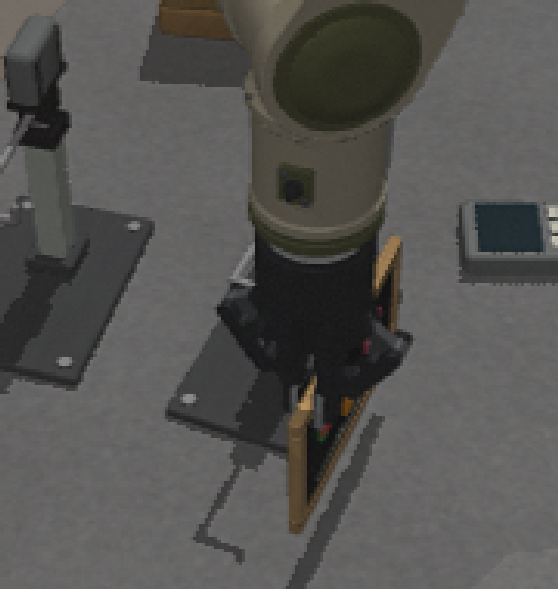

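View pics/top4.png

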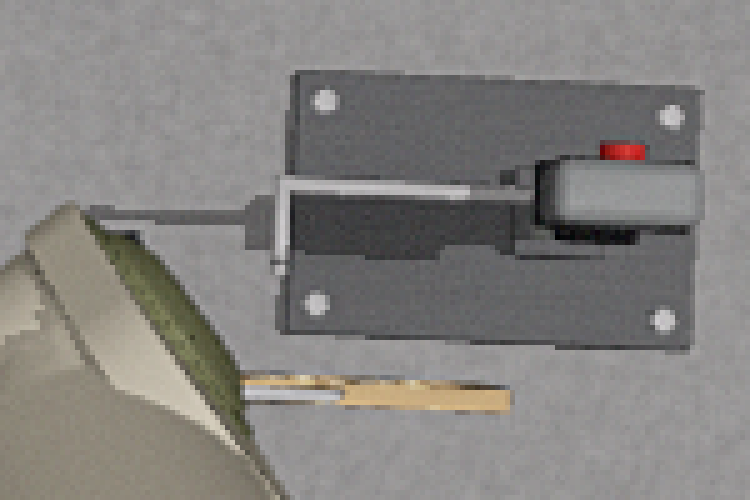

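Emit:
play_rows(rows=[0,0,6,0,0,0,0,0,-1,14,0,0,0,0,0,-2,22,0,0,0,0,0,-3,29,0,0,0,0,0,-3,33,0,0,0,0])

```text
clock: 8.0
tool_pos: [0.5078, 0.047, 0.1433]
orientation: [[0.028, 1.0, -0.0], [1.0, -0.028, 0.0], [0.0, -0.0, -1.0]]
wrist_force: [0.1, -0.4, -1.9]
grip_width: 0.0086
```

```bash
python3 - <<'E'
from h import *
delta([.5440,.0475,.144],-1.6)
from cell import read_camera
for n in("side","top"):
    p,d=read_camera(n); np.savez(f"pics/{n}5.npz",p=p,d=d)
    c=p[170:270,225:375] if n=="top" else p[110:300,200:380]
    cv2.imwrite(f"pics/{n}5.png",cv2.resize(c[:,:,::-1],None,fx=5 if n=="top" else 3.1,fy=5 if n=="top" else 3.1,interpolation=cv2.INTER_NEAREST))
boardfit(5,88.4,(.5075,-.018),.169)
E
```

```text
t 8.0 pos [0.5078, 0.047, 0.1433] -> d [1.5, 36.2, -0.7] w [-0.0, -0.0, 0.0] F [0.1, -0.4, -1.9] q [0.12, 0.51, -0.44, 2.15, 0.4, 0.56, -0.65]
top (-0.1, -0.06) 90 z90 0.1691 t 0.0014
top (-0.06, -0.03) 65 z90 0.1693 t 0.0015
top (-0.02, 0.02) 18 z90 0.1694 t -0.0019
top s range [-0.103   0.0048]
top bail px 63 s [-0.0296  0.0067] t 0.0025 ztop 0.2127
side (-0.1, -0.06) 51 z90 0.1683 t -0.0009
side (-0.06, -0.03) 22 z90 0.1682 t -0.0021
side (0.06, 0.1) 18 z90 0.1682 t 0.0007
side s range [-0.1018  0.0812]
```

View pics/top5.png

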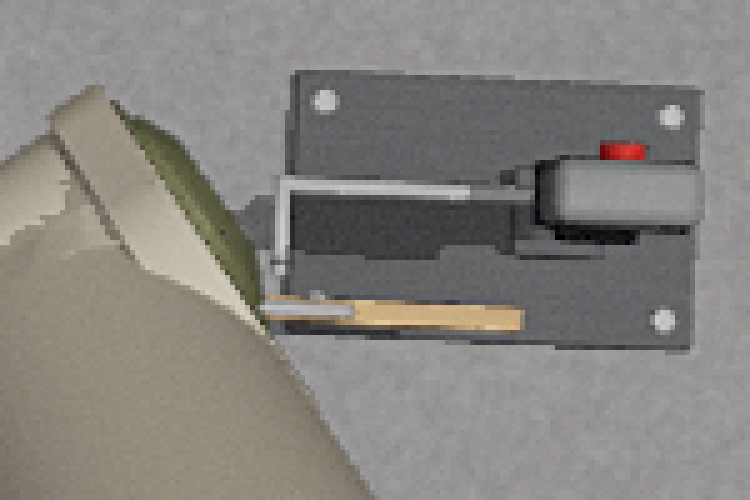

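Emit:
play_rows(rows=[0,0,8,0,0,0,0,0,0,16,0,0,0,0,0,0,24,0,0,0,0,0,0,31,0,0,0,0,0,0,36,0,0,0,0])

```text
clock: 8.52
tool_pos: [0.5444, 0.0463, 0.1432]
orientation: [[0.028, 1.0, 0.0], [1.0, -0.028, 0.0], [0.0, 0.0, -1.0]]
wrist_force: [0.4, -0.0, -2.4]
grip_width: 0.0088
```

```bash
python3 - <<'E'
from h import *
delta([.5440,.0475,.122],-1.6)
from cell import read_camera
for n in("side","top"):
    p,d=read_camera(n); np.savez(f"pics/{n}6.npz",p=p,d=d)
    c=p[170:270,225:375] if n=="top" else p[110:300,200:380]
    cv2.imwrite(f"pics/{n}6.png",cv2.resize(c[:,:,::-1],None,fx=5 if n=="top" else 3.1,fy=5 if n=="top" else 3.1,interpolation=cv2.INTER_NEAREST))
boardfit(6,88.4,(.5425,-.018),.169)
E
```

```text
t 8.5167 pos [0.5444, 0.0463, 0.1432] -> d [1.1, -0.5, 21.2] w [0.0, -0.0, 0.0] F [0.4, -0.0, -2.4] q [0.12, 0.54, -0.45, 2.07, 0.4, 0.61, -0.62]
top (-0.1, -0.06) 87 z90 0.1692 t 0.0029
top (-0.06, -0.03) 60 z90 0.1689 t 0.0027
top (-0.02, 0.02) 13 z90 0.1690 t 0.0006
top s range [-0.103  -0.0053]
top bail px 46 s [-0.0312 -0.0026] t 0.0039 ztop 0.2128
side (-0.1, -0.06) 35 z90 0.1680 t -0.0009
side (-0.06, -0.03) 33 z90 0.1683 t -0.0001
side (0.06, 0.1) 23 z90 0.1690 t 0.0015
side s range [-0.1027  0.0815]
side bail px 10 s [-0.0039  0.0034] t -0.0202 ztop 0.1965
```

View pics/top6.png

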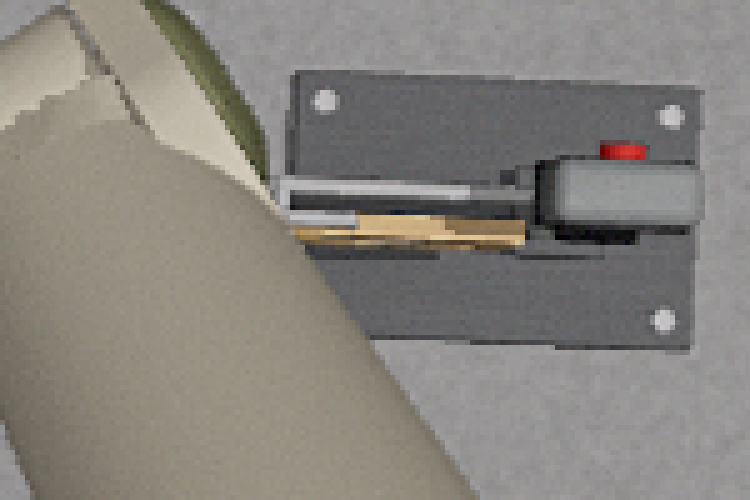

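View pics/side6.png

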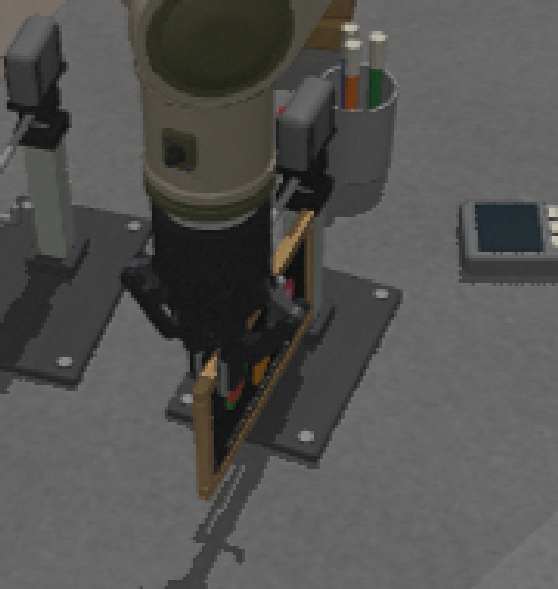

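Emit:
play_rows(rows=[0,0,-1,4,0,0,0,0,0,-1,8,0,0,0,0,0,-1,12,0,0,0,0,0,-1,15,0,0,0,0,0,-1,18,0,0,0])

```text
clock: 9.03
tool_pos: [0.5429, 0.0464, 0.1246]
orientation: [[0.028, 1.0, -0.0], [1.0, -0.028, 0.0], [0.0, -0.0, -1.0]]
wrist_force: [0.6, 0.4, -2.4]
grip_width: 0.0093
```

Emit:
play_rows(rows=[0,0,0,0.5,0,0,0,0,0,0,1,0,0,0,0,0,0,1.5,0,0,0,0,0,0,2,0,0,0,0,0,0,2,0,0,0])

```text
clock: 9.45
tool_pos: [0.5429, 0.0464, 0.1226]
orientation: [[0.028, 1.0, -0.0], [1.0, -0.028, 0.0], [0.0, -0.0, -1.0]]
wrist_force: [0.0, 0.3, -2.3]
grip_width: 0.0091
```

Emit:
play_rows(rows=[0,0,0,0.5,0,0,0,0,0,0,1,0,0,0,0,0,0,1.5,0,0,0,0,0,0,1.5,0,0,0,0,0,0,1.5,0,0,0])

```text
clock: 9.87
tool_pos: [0.5431, 0.0462, 0.1213]
orientation: [[0.028, 1.0, 0.0], [1.0, -0.028, 0.0], [0.0, 0.0, -1.0]]
wrist_force: [-0.1, -1.3, 0.8]
grip_width: 0.0086
```

```bash
python3 - <<'E'
from h import *
delta([.5431,.0462,.122],-1.6)
from cell import read_camera
for n in("side","top"):
    p,d=read_camera(n); np.savez(f"pics/{n}7.npz",p=p,d=d)
    c=p[170:270,225:375] if n=="top" else p[110:300,200:380]
    cv2.imwrite(f"pics/{n}7.png",cv2.resize(c[:,:,::-1],None,fx=5 if n=="top" else 3.1,fy=5 if n=="top" else 3.1,interpolation=cv2.INTER_NEAREST))
boardfit(7,88.4,(.5425,-.018),.147)
E
```

```text
t 9.8667 pos [0.5431, 0.0462, 0.1213] -> d [-0.0, -0.0, -0.7] w [0.0, -0.0, 0.0] F [-0.1, -1.3, 0.8] q [0.1, 0.57, -0.42, 2.09, 0.43, 0.56, -0.65]
top (-0.1, -0.06) 77 z90 0.1485 t 0.0007
top (-0.06, -0.03) 62 z90 0.1483 t 0.0010
top (-0.02, 0.02) 9 z90 0.1477 t -0.0024
top s range [-0.1031 -0.0078]
top bail px 120 s [-0.04    0.0018] t 0.0158 ztop 0.1897
side (-0.1, -0.06) 32 z90 0.1471 t -0.0025
side (-0.06, -0.03) 13 z90 0.1481 t -0.0004
side (0.06, 0.1) 18 z90 0.1466 t 0.0010
side s range [-0.1012  0.0809]
side bail px 30 s [-0.0309  0.0047] t -0.0179 ztop 0.1944
```

View pics/top7.png

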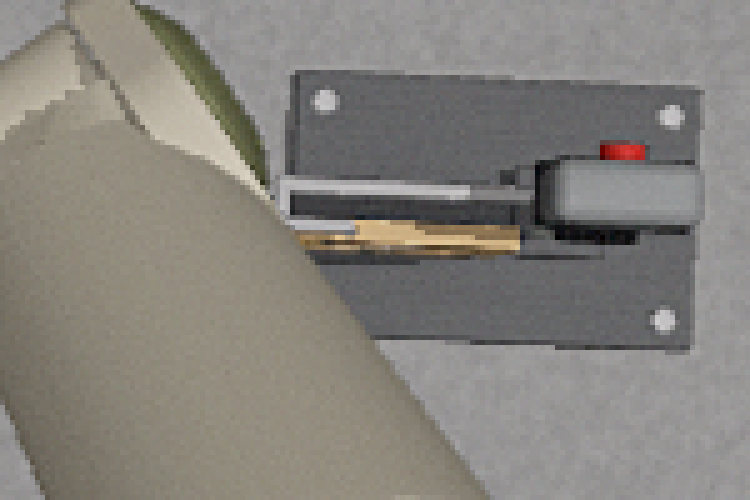

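Emit:
play_rows(rows=[12,0,0,0,0,0,0,14,0,0,0,0,0,0,17,0,0,0,0,0,0,22,0,0,0,0,0,0,30,0,0,0,0,0,0], newtons=20)

```text
clock: 10.38
tool_pos: [0.5431, 0.0463, 0.1213]
orientation: [[0.028, 1.0, 0.0], [1.0, -0.028, 0.0], [0.0, 0.0, -1.0]]
wrist_force: [-0.4, -0.7, 0.8]
grip_width: 0.0293
```

Emit:
play_rows(rows=[35,0,0,0,0,0,0,40,0,0,0,0,0,0,42,0,0,-2,0,0,0,42,0,0,-6,0,0,0,42,0,0,-10,0,0,0])

```text
clock: 10.8
tool_pos: [0.543, 0.0464, 0.1316]
orientation: [[0.028, 1.0, -0.0], [1.0, -0.028, 0.0], [0.0, -0.0, -1.0]]
wrist_force: [-0.9, 0.8, 0.3]
grip_width: 0.0418
```

Emit:
play_rows(rows=[42,0,0,-15,0,0,0,42,0,0,-40,0,0,0,42,5,0,-75,0,0,0,42,10,0,-115,0,0,0,60,10,0,-155,0,0,0])

```text
clock: 11.22
tool_pos: [0.5426, 0.0575, 0.2886]
orientation: [[0.026, 1.0, -0.001], [1.0, -0.026, 0.001], [0.001, -0.001, -1.0]]
wrist_force: [0.7, 0.3, -0.1]
grip_width: 0.053
```

Emit:
play_rows(rows=[60,0,0,-20,0,0,0,65,0,0,-40,0,0,0,65,0,0,-60,0,0,0,65,0,0,-60,0,0,0,65,0,0,-60,0,0,0])

```text
clock: 11.63
tool_pos: [0.5429, 0.0575, 0.3499]
orientation: [[0.026, 1.0, 0.002], [1.0, -0.026, 0.001], [0.001, 0.002, -1.0]]
wrist_force: [-0.7, -0.3, -1.5]
grip_width: 0.0651
```

```bash
python3 - <<'E'
from h import *
delta([.5565,-.1535,.32],-1.6)
from cell import read_camera
for n in("side","top"):
    p,d=read_camera(n); np.savez(f"pics/{n}8.npz",p=p,d=d)
    c=p[150:270,200:380] if n=="top" else p[110:300,200:380]
    k=4 if n=="top" else 3.1
    cv2.imwrite(f"pics/{n}8.png",cv2.resize(c[:,:,::-1],None,fx=k,fy=k,interpolation=cv2.INTER_NEAREST))
boardfit(8,88.4,(.5425,-.018),.147)
E
```

```text
t 11.6333 pos [0.5429, 0.0575, 0.3499] -> d [-210.6, 19.1, 29.6] w [0.002, -0.001, 0.002] F [-0.7, -0.3, -1.5] q [0.23, 0.31, -0.57, 1.84, 0.19, 1.05, -0.44]
top (-0.1, -0.06) 76 z90 0.1451 t 0.0013
top (-0.06, -0.03) 59 z90 0.1464 t 0.0015
top (-0.02, 0.02) 19 z90 0.1486 t -0.0018
top s range [-0.1014  0.0271]
top bail px 192 s [-0.0399  0.0243] t 0.0038 ztop 0.1907
side (-0.1, -0.06) 26 z90 0.1439 t -0.0021
side (-0.06, -0.03) 10 z90 0.1448 t -0.0004
side (-0.02, 0.02) 14 z90 0.1468 t 0.0023
side (0.03, 0.06) 34 z90 0.1487 t 0.0016
side (0.06, 0.1) 55 z90 0.1499 t 0.0005
side s range [-0.0986  0.0984]
side bail px 188 s [-0.0395  0.0295] t -0.0006 ztop 0.1901
```

View pics/top8.png

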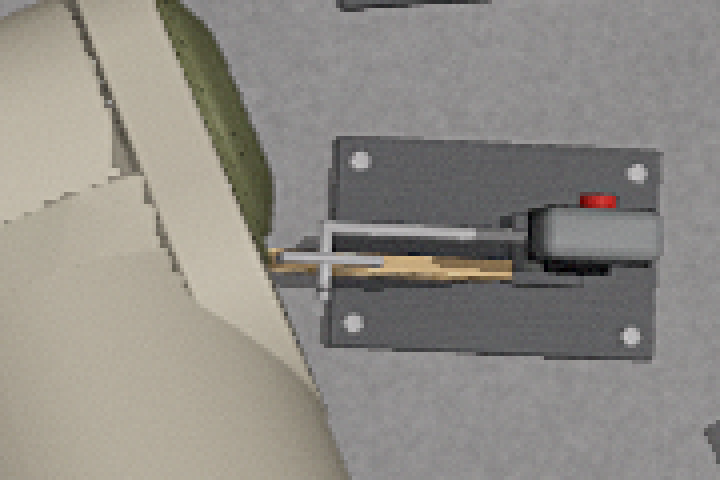

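View pics/side8.png

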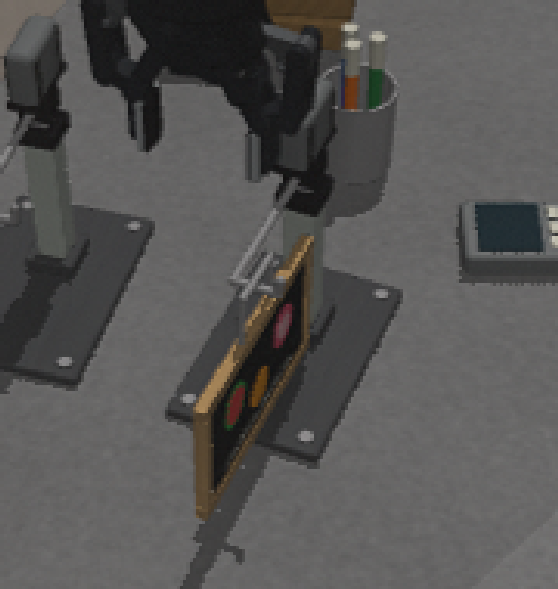

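Emit:
play_rows(rows=[65,-40,4,0,0,0,0,65,-80,8,0,0,0,0,65,-120,12,0,0,0,0,65,-160,15,0,0,0,0,65,-190,18,0,0,0,0])

```text
clock: 12.15
tool_pos: [0.5543, -0.1369, 0.3464]
orientation: [[0.028, 1.0, -0.004], [1.0, -0.028, 0.001], [0.0, -0.004, -1.0]]
wrist_force: [0.9, -0.4, 0.8]
grip_width: 0.065
```

```bash
python3 - <<'E'
from h import *
delta([.5565,-.1535,.29],-1.6)
E
```

```text
t 12.15 pos [0.5543, -0.1369, 0.3464] -> d [-16.5, 2.9, 56.4] w [-0.004, -0.0, -0.0] F [0.9, -0.4, 0.8] q [0.51, 0.34, -0.5, 1.79, 0.18, 1.06, -0.08]
```

Emit:
play_rows(rows=[65,-16,3,10,0,0,0,65,-16.5,3,30,-0.004,0,0,65,-16.5,3,50,-0.004,0,0,65,-16.5,3,56,-0.004,0,0,65,-16.5,3,56,-0.004,0,0])

```text
clock: 12.57
tool_pos: [0.5553, -0.1526, 0.2877]
orientation: [[0.027, 1.0, -0.005], [1.0, -0.027, 0.002], [0.002, -0.005, -1.0]]
wrist_force: [0.1, -0.5, 0.4]
grip_width: 0.065
```

```bash
python3 - <<'E'
from h import *
delta([.5565,-.1535,.201],-1.6)
from cell import read_camera
for n in("side","top"):
    p,d=read_camera(n); np.savez(f"pics/{n}9.npz",p=p,d=d)
    c=p[150:270,200:400] if n=="top" else p[90:280,220:400]
    k=4 if n=="top" else 3.1
    cv2.imwrite(f"pics/{n}9.png",cv2.resize(c[:,:,::-1],None,fx=k,fy=k,interpolation=cv2.INTER_NEAREST))
E
```

```text
t 12.5667 pos [0.5553, -0.1526, 0.2877] -> d [-1.1, 1.6, 86.7] w [-0.005, -0.002, 0.001] F [0.1, -0.5, 0.4] q [0.52, 0.4, -0.48, 1.86, 0.22, 0.94, -0.09]
```

View pics/top9.png

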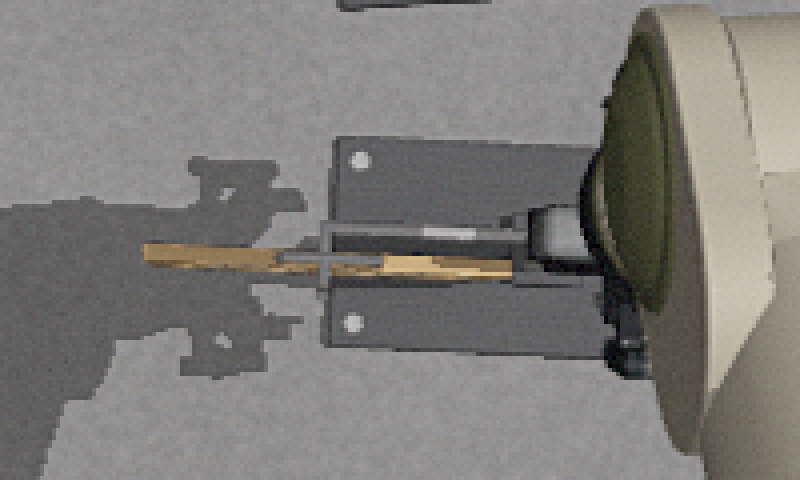

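View pics/side9.png

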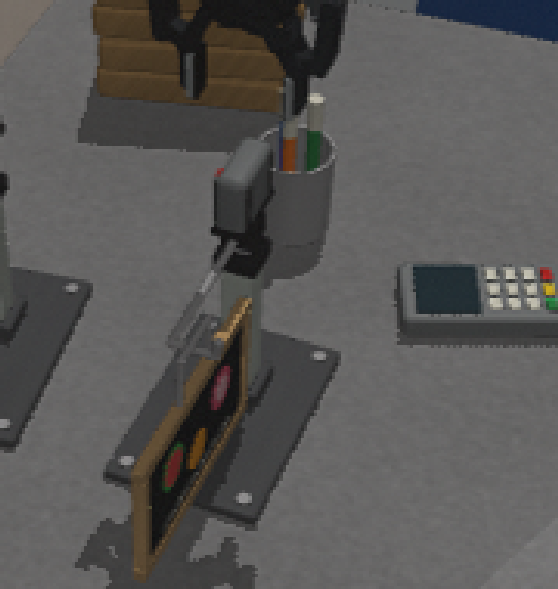

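Emit:
play_rows(rows=[65,-1,1.5,15,-0.005,0,0,65,-1,1.5,35,-0.005,0,0,65,-1,1.5,55,-0.005,0,0,65,-1,1.5,73,-0.005,0,0,65,-1,1.5,80,-0.005,0,0])

```text
clock: 13.08
tool_pos: [0.558, -0.153, 0.2093]
orientation: [[0.026, 1.0, 0.003], [1.0, -0.026, 0.001], [0.001, 0.003, -1.0]]
wrist_force: [0.1, -0.1, -1.2]
grip_width: 0.065
```

Emit:
play_rows(rows=[65,0,0,0,0,0,0,65,0,0,0,0,0,0,65,0,0,0,0,0,0,65,0,0,0,0,0,0,65,0,0,0,0,0,0])

```text
clock: 13.5
tool_pos: [0.5584, -0.153, 0.2103]
orientation: [[0.026, 1.0, 0.005], [1.0, -0.026, 0.001], [0.001, 0.005, -1.0]]
wrist_force: [-0.4, 0.5, 0.8]
grip_width: 0.0648
```

```bash
python3 - <<'E'
from h import *
delta([.5565,-.1535,.202],-1.6)
from cell import read_camera
for n in("side","top"):
    p,d=read_camera(n); np.savez(f"pics/{n}10.npz",p=p,d=d)
    c=p[150:270,200:400] if n=="top" else p[90:280,220:400]
    k=4 if n=="top" else 3.1
    cv2.imwrite(f"pics/{n}10.png",cv2.resize(c[:,:,::-1],None,fx=k,fy=k,interpolation=cv2.INTER_NEAREST))
E
```

```text
t 13.5 pos [0.5584, -0.153, 0.2103] -> d [-0.5, -2.0, 8.3] w [0.005, -0.001, 0.002] F [-0.4, 0.5, 0.8] q [0.49, 0.48, -0.45, 1.94, 0.29, 0.77, -0.15]
```

View pics/side10.png

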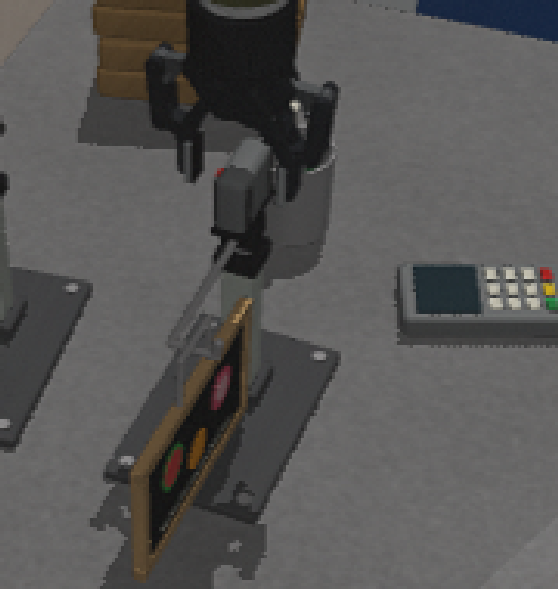

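Emit:
play_rows(rows=[65,-0.5,-1.5,5,0.005,0,0,65,-0.5,-1.5,8,0.005,0,0,65,-0.5,-1.5,8,0.005,0,0,50,-0.5,-1.5,8,0.005,0,0,40,-0.5,-1.5,8,0.005,0,0])

```text
clock: 14.02
tool_pos: [0.5567, -0.1535, 0.2017]
orientation: [[0.026, 1.0, -0.001], [1.0, -0.026, 0.001], [0.001, -0.001, -1.0]]
wrist_force: [0.6, 0.1, -0.6]
grip_width: 0.0415
```

```bash
python3 - <<'E'
from h import *
delta([.557,-.1535,.202],-1.6)
E
```

```text
t 14.0167 pos [0.5567, -0.1535, 0.2017] -> d [0.0, 0.3, -0.3] w [-0.001, -0.001, 0.002] F [0.6, 0.1, -0.6] q [0.48, 0.49, -0.45, 1.95, 0.3, 0.76, -0.16]
```

Emit:
play_rows(rows=[34,0,0,0,0,0,0,30,0,0,0,0,0,0,20,0,0,0,0,0,0,15,0,0,0,0,0,0,10,0,0,0,0,0,0], newtons=60)

```text
clock: 14.43
tool_pos: [0.5547, -0.1535, 0.2024]
orientation: [[0.027, 1.0, -0.005], [1.0, -0.027, 0.0], [0.0, -0.005, -1.0]]
wrist_force: [-9.3, 0.8, 13.1]
grip_width: 0.0255
```

Emit:
play_rows(rows=[5,0,0,0,0,0,0,0,0,0,0,0,0,0,0,0,0,0,0,0,0,0,0,0,0,0,0,0,0,0,0,0,0,0,0])

```text
clock: 14.85
tool_pos: [0.5546, -0.1534, 0.2024]
orientation: [[0.027, 1.0, -0.005], [1.0, -0.027, 0.0], [0.0, -0.005, -1.0]]
wrist_force: [-2.0, 0.2, 2.9]
grip_width: 0.0254
```

Emit:
play_rows(rows=[0,0,0,-2,0,0,0,0,0,0,-5,0,0,0,0,0,0,-9,0,0,0,0,0,0,-13,0,0,0,0,0,0,-17,0,0,0])

```text
clock: 15.27
tool_pos: [0.5546, -0.1535, 0.2196]
orientation: [[0.027, 1.0, -0.005], [1.0, -0.027, 0.001], [0.0, -0.005, -1.0]]
wrist_force: [1.1, -0.3, -8.2]
grip_width: 0.0254
```

```bash
python3 - <<'E'
from h import *
delta([.5546,-.1534,.303],-1.6)
E
```

```text
t 15.2667 pos [0.5546, -0.1535, 0.2196] -> d [0.1, -0.4, -83.4] w [-0.005, -0.0, 0.001] F [1.1, -0.3, -8.2] q [0.49, 0.47, -0.46, 1.94, 0.28, 0.8, -0.14]
```

Emit:
play_rows(rows=[0,0,0,-5,0,0,0,0,0,0,-11,0,0,0,0,0,0,-17,0,0,0,0,0,0,-23,0,0,0,0,0,0,-29,0,0,0])

```text
clock: 15.68
tool_pos: [0.5546, -0.1535, 0.2493]
orientation: [[0.027, 1.0, -0.005], [1.0, -0.027, 0.001], [0.0, -0.005, -1.0]]
wrist_force: [1.9, -0.6, -9.1]
grip_width: 0.0256
```

Emit:
play_rows(rows=[0,0,0,-6,0,0,0,0,0,0,-12,0,0,0,0,0,0,-18,0,0,0,0,0,0,-24,0,0,0,0,0,0,-29,0,0,0])

```text
clock: 16.1
tool_pos: [0.5545, -0.1535, 0.279]
orientation: [[0.027, 1.0, -0.006], [1.0, -0.027, 0.001], [0.0, -0.006, -1.0]]
wrist_force: [0.7, 0.7, -7.8]
grip_width: 0.0251
```

Emit:
play_rows(rows=[0,0,0,-5,0,0,0,0,0,0,-10,0,0,0,0,0,0,-14,0,0,0,0,0,0,-17,0,0,0,0,0,0,-20,0,0,0])

```text
clock: 16.52
tool_pos: [0.5545, -0.1534, 0.2992]
orientation: [[0.027, 1.0, -0.006], [1.0, -0.027, 0.001], [0.0, -0.006, -1.0]]
wrist_force: [0.9, 0.0, -7.6]
grip_width: 0.0257
```

```bash
python3 - <<'E'
from h import *
delta([.5546,-.1534,.3024],-1.6)
from cell import env
print(env.get_obs()["grip_width"])
E
```

```text
t 16.5167 pos [0.5545, -0.1534, 0.2992] -> d [0.0, 0.1, -3.2] w [-0.006, -0.0, 0.001] F [0.9, 0.0, -7.6] q [0.52, 0.39, -0.49, 1.85, 0.22, 0.97, -0.08]
0.025728693207244076
```

Mast is near 97 mm. I'll ease it up until the end stop shows in the force.

Emit:
play_rows(rows=[0,0,0,-1,0,0,0,0,0,0,-2,0,0,0,0,0,0,-3,0,0,0,0,0,0,-3.5,0,0,0,0,0,0,-3.5,0,0,0])

```text
clock: 16.93
tool_pos: [0.5545, -0.1534, 0.3025]
orientation: [[0.027, 1.0, -0.006], [1.0, -0.027, 0.001], [0.0, -0.006, -1.0]]
wrist_force: [0.7, -0.7, -8.6]
grip_width: 0.0253
```

Emit:
play_rows(rows=[0,0,0,-0.5,0,0,0,0,0,0,-1,0,0,0,0,0,0,-1.5,0,0,0,0,0,0,-1.5,0,0,0,0,0,0,-1.5,0,0,0])

```text
clock: 17.35
tool_pos: [0.5545, -0.1535, 0.3026]
orientation: [[0.027, 1.0, -0.007], [1.0, -0.027, 0.001], [0.001, -0.007, -1.0]]
wrist_force: [6.1, 0.2, -22.7]
grip_width: 0.0253
```

Emit:
play_rows(rows=[0,0,0,-1,0,0,0,0,0,0,-1,0,0,0,0,0,0,-1,0,0,0,0,0,0,-1,0,0,0,0,0,0,-1,0,0,0])

```text
clock: 17.77
tool_pos: [0.5544, -0.1534, 0.3026]
orientation: [[0.026, 1.0, -0.008], [1.0, -0.026, 0.002], [0.002, -0.008, -1.0]]
wrist_force: [5.5, 0.4, -23.5]
grip_width: 0.0255
```

Emit:
play_rows(rows=[0,0,0,-1,0,0,0,0,0,0,-1,0,0,0,0,0,0,-1,0,0,0,0,0,0,-1,0,0,0,0,0,0,-1,0,0,0])

```text
clock: 18.18
tool_pos: [0.5544, -0.1534, 0.3026]
orientation: [[0.026, 1.0, -0.008], [1.0, -0.026, 0.003], [0.002, -0.008, -1.0]]
wrist_force: [5.7, -0.7, -23.3]
grip_width: 0.0254
```

```bash
python3 - <<'E'
from h import *
from cell import read_camera
for n in("side","top"):
    p,d=read_camera(n); np.savez(f"pics/{n}11.npz",p=p,d=d)
    c=p[150:270,200:400] if n=="top" else p[60:300,190:400]
    k=4 if n=="top" else 2.5
    cv2.imwrite(f"pics/{n}11.png",cv2.resize(c[:,:,::-1],None,fx=k,fy=k,interpolation=cv2.INTER_NEAREST))
boardfit(11,88.4,(.5425,-.018),.247)
import time
for i in range(12): p2,d2=read_camera("side")
np.savez("pics/side12.npz",p=p2,d=d2); p3,d3=read_camera("top");np.savez("pics/top12.npz",p=p3,d=d3)
boardfit(12,88.4,(.5425,-.018),.247)
p,d=load("side",11);print("side diff px",(abs(p2.astype(int)-p)[60:300,190:400].max(-1)>25).sum())
delta([.5545,-.1535,.3026],-1.6)
from cell import env;print(env.get_obs()["grip_width"])
E
```

```text
top (-0.1, -0.06) 95 z90 0.2455 t 0.0018
top (-0.06, -0.03) 66 z90 0.2459 t 0.0019
top (-0.02, 0.02) 22 z90 0.2476 t -0.0015
top (0.03, 0.06) 76 z90 0.2499 t 0.0018
top (0.06, 0.1) 95 z90 0.2511 t 0.0019
top s range [-0.1022  0.0965]
top bail px 232 s [-0.0388  0.0243] t 0.0039 ztop 0.2903
side (0.06, 0.1) 26 z90 0.2501 t 0.0005
side s range [0.0737 0.0977]
side bail px 207 s [-0.04   0.027] t -0.0005 ztop 0.2897
top (-0.1, -0.06) 92 z90 0.2447 t 0.0017
top (-0.06, -0.03) 67 z90 0.2461 t 0.0017
top (-0.02, 0.02) 22 z90 0.2476 t -0.0015
top (0.03, 0.06) 76 z90 0.2497 t 0.0018
top (0.06, 0.1) 95 z90 0.2508 t 0.0019
top s range [-0.1027  0.0966]
top bail px 236 s [-0.0389  0.0243] t 0.0037 ztop 0.2905
side (0.06, 0.1) 26 z90 0.2496 t 0.0009
side s range [0.0744 0.1007]
side bail px 207 s [-0.0399  0.0268] t -0.0007 ztop 0.2892
side diff px 3
t 18.9333 pos [0.5545, -0.1534, 0.3026] -> d [-0.1, 0.0, -0.0] w [-0.008, -0.002, 0.002] F [5.6, -0.2, -23.0] q [0.53, 0.38, -0.49, 1.84, 0.21, 0.98, -0.08]
0.02566878935718942
```

View pics/side11.png

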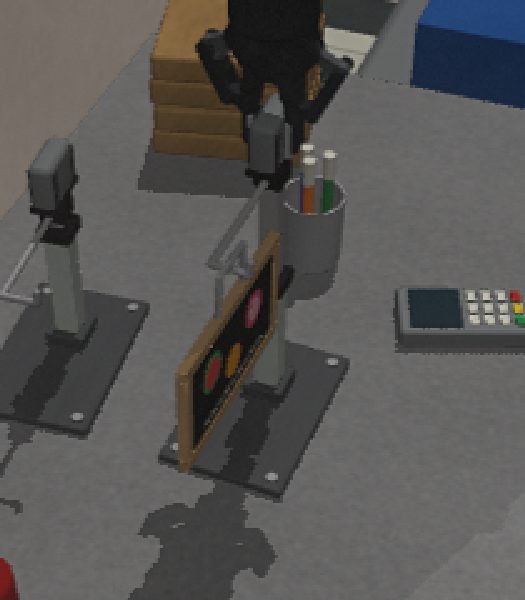

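View pics/top11.png

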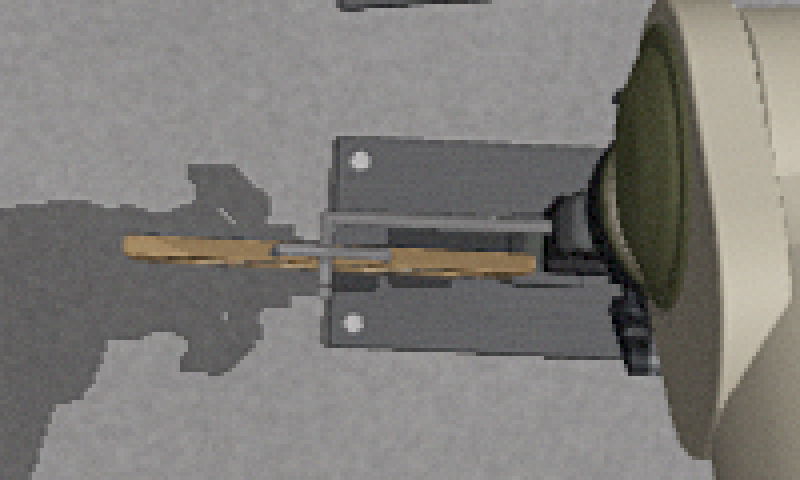

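Both views show the board hanging on the hook, side view about (225,360) in the crop, 100 mm higher than before. It is still, and the grip block is between the fingers. I'm handing the job in.

```bash
python3 -c "
from cell import ticket
print(ticket.finish_job())"
```

```text
the job is handed in; nothing more can be done
None
```

The larger board now hangs by its wire handle on the hook of the stand nearest the robot. I hung it with the mast down, then pinched the grip with the button in and pulled straight up to the second stop. The arm is still holding it there; I handed in at about 19 s.

**Last checks**
- **Height:** the TCP rose 100.2 mm and the board's rail about 100 mm. The pull at the wrist went from about 8 N while sliding to 23 N at the end stop.
- **Button:** the fingers read 25.4 mm on the grip. They read about 1.3 mm low on the board, assuming its stated 10 mm, so this means roughly 26.7 mm. That fits the button being fully in (27 mm), but it is inferred from the width, not seen.
- **Stillness:** side views about 0.6 s apart differed by 3 pixels around the board.
- **Bystanders:** the arm never went near the sauce bottle, marker cup or card reader. I did not measure their positions again at the end.

**Disagreement:** the board hangs about 1.7° off level, with its end nearest the mast lower. It did so before the lift too, and I left it that way.

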